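Stand the fallen tin up and hold the lane's spring pusher open

ROBOT

A 6-joint arm with a two-finger parallel gripper is mounted at the origin on the work surface. World frame = base frame: x ahead of the robot, y to its left, z up, the work surface at z = 0. Lengths are in m, angles in degrees, forces in N, time in s.
With the tool pointing down it reaches from about 0.35 to 0.975 m from the base axis. Payload 17.4 kg.
Tool frame: the origin (TCP) lies at the centre of the arm's flange, where the gripper is bolted on; the fingertips stand 173 mm ahead of it and the grasp point (between the pads) lies 155 mm ahead of it (r.pinch_z is the distance from the TCP to the grasp point, in m); z points along the fingers, y is the line along which they close (so a half turn about z gives the same grasp; the last joint's range is limited). The gripper opens to 85 mm and grips with 20 to 120 N. Pads are 22 mm wide; open, the fingers measure 114 mm over their backs; the gripper's body (76 mm by 85 mm) begins 54 mm behind the grasp point. The pads swing forward as they close: fully open they stand 13 mm farther back than shut.
Start: joints at [74.954, 6.646, 82.598, -0, 90.757, -2.166], TCP at [0.15, 0.658, 0.405] pointing down, gripper open.
Joint ranges: [-162.19, 162.19], [-47.58, 125.68], [4.15, 143.07], [-65.23, 245.23], [0.69, 171.88], [-170.13, 170.13]. Speed limits (degrees/s): [108.29, 108.29, 127.2, 180, 180, 180].

INTERFACE

Orientations are given as a 3x3 rotation matrix whose columns are the frame's x, y, z axes.
In Python, from plant import r gives the robot as it stands.
- The arm moves only by the shell command python3 -m jog 'ROWS'. ROWS is JSON, a list of rows, each an object of numbers: "claw": the opening, from 0 (shut) to 1 (fully open); "dx", "dy", "dz": the shift along the tool's x, y, z in mm; "spin": the turn about the tool's z in rad. In form: [{"claw": .., "dx": .., "dy": .., "dz": .., "spin": ..}, ...]. A call has 1 to 12 rows; each row is the pose to reach, as a shift and turn from the pose commanded when the call began, along the tool's axes at that moment; what a row does not reach only later rows make up. A row lasts 1/12 s, in which the tool goes at most 41.7 mm and 7.16 degrees, less where a joint would pass 70% of its speed; a pose out of reach is approached as far as the arm can. A call with a gripper value outside its range is refused whole. The fingers move at their own pace and stop on an object; the grip force is fixed at half the most. Time passes only in rows, so rows that repeat a pose let the fingers close. It gives the time, the measured TCP pose, the force, the opening and the grip force at its end, in the units of the state.
- r.read_state(): the state, without advancing time (a new reading comes with each control period).
- r.get_image(name): name is "side" or "top" or "wrist"; returns a dict with "image" (384x512x3 uint8, red, green, blue), "camera_matrix" (3x3 intrinsics, pixels), "k1" (the pictures are not rectified: a ray, as slopes to the right and down, at radius r is drawn at 1 + k1 r^2 times it, then the intrinsics apply), "rvec" (rotation vector, rad) and "tvec" (3), from world to camera coordinates, as OpenCV has them; the wrist camera has in their place "hand_eye" (4x4, takes a point from camera to tool coordinates, whose origin is the TCP and whose axes are the flange's). Camera axes: x right, y down, z forward; pixel columns grow to the right and rows downward; lengths in m; the calibration is good to about 2 mm. A picture is of the moment at which its call begins: read the wrist's pose just before it. There is no depth.
- r.hand_in(): hands the job in; it is judged then, once.
Trained networks look in a picture, given as the dict that the camera call returned (one of the last four; its "shot" number tells which), for a name from the list of things; names that differ only in an ending like _2 or _b are one class to them, and where a whole thing is asked for, a point or a joint stands for the part that bears it (a point fixed in the world has none). Each returns a list of dicts, best first, with "score" (0 to 1); they miss things now and then, are a little off and sometimes report something else, mostly with a low value. They report only what shows in the picture. A call takes as long as a camera call. They do not tell look-alikes from the thing itself.
- r.recognise(picture, target): "centre" ([column, row] in pixels, amid what is visible of it).
- r.masks_of(picture, target): "mask" (384x512 bool, what is visible of it) and "centre" ([column, row] in pixels, amid what is visible of it).
- r.pinpoint(picture, target): "centre" ([column, row] in pixels: a listed point, or the origin of a listed thing).
The state is a dict: "t": time; "q": joint angles; "joint_velocities": joint speeds; "effort": joint torques, N m; "tool_pos": TCP position; "tcp_rot": TCP orientation; "wrist_force": force on the tool from outside, world axes, zero at the start; "torque": the same for the moment, N m; "opening": opening from 0.0 (shut) to 1.0 (fully open); "grip_force": force on a finger pad.
Only numpy, scipy, OpenCV 4.12 (cv2) and the standard library are available. Lean on these libraries where they do the work, as an engineer would, in place of code of your own. Each camera call takes 0.05 s, during which the arm holds its last target. There are 200 camera calls.

TASK

One square tin in the tin lane has tipped over onto the guard bar: stand it up again on the lane's floor in its place in the row, and let go of it, without knocking over or shifting the other two tins or anything else on the bench. Then take the spring pusher by its upright grip, pull it back until its pointer lines up with the white line of the mark beside the lane, and keep holding it there so that I can load another tin: finish while still holding it, since it springs back if let go.

Things in the scene. Friction and masses are not known exactly. Their poses are not given: they have to be found in the camera images.
- lane: Fixed grey metal channel, 520 x 68 mm. Origin on the table on its middle line; y along it, x roughly away from the robot, z up. Floor 3 mm high; rims 9 mm high, 60 mm apart inside. Tins stand on the middle line near y = -180, -90, 0 mm (any may be the fallen one). Guard bar 6 mm thick, top 41 mm high, over the far rim (x = 34, y = -256 to 54). End stop y = -253, housing 240 to 270, 50 mm high.
- tin_tipped: The fallen square steel tin: body 44 x 44 x 88 mm, paper label, black cap 22 mm in diameter, 10 mm high; 0.11 to 0.23 kg. Origin: centre of the 88 mm body (47 mm above the table when standing on the lane's floor); own z points to the cap. At the start it leans back on the guard bar, its foot's far edge on the floor, cap away from the robot, axis about 35 degrees above level.
- tin_a: Standing tin of the same size and look, in one of the three places. Origin: centre of its 88 mm body. To be left standing where it is.
- tin_b: The other standing tin, same size and look, in another of the three places. Origin: centre of its 88 mm body. To be left standing where it is.
- pusher: Spring pusher in the lane: slides along the lane's +y (away from the tins), 0 to 95 mm, and springs back if let go (5 N at rest, 1 N more per 10 mm). Steel plate 56 mm wide, top 55 mm above the table, its face 50 mm to the tin side of the grip's middle; low black carriage; upright black grip. Origin: at table level below the grip's middle; axes as the lane's.
- grip (a point): Point in the upright black grip, on its middle, 80 mm above the table. The grip is 16 mm thick along the lane, 34 mm wide across it, and reaches from 24 to 96 mm above the table; pinch it from above with the fingers closing along the lane. It moves with the pusher.
- pointer (a point): Tip of the pusher's thin steel pointer, 3 mm wide, which sticks out over the lane's far rim at the grip's middle, 22 mm above the table.
- mark: Fixed small grey block (22 x 16 mm) beside the lane's far rim, with a thin upright white line (3 mm wide, 14 to 24 mm above the table). Origin: on the table under the line; axes parallel to the lane's. The pointer is at the mark when both have the same position along the lane's y. It stands 40 to 75 mm past the pointer's rest position.
- board: Bystander: green circuit board, 70 x 100 mm, up to 14 mm high, flat on the table just beyond the lane. Leave alone.
- screwdriver: Bystander: screwdriver lying along the lane's near side, 30 mm high at most. Leave alone.
- glue: Bystander: small white glue bottle, 36 mm in diameter, 100 mm high, past the lane's right end. Leave alone.
- spool: Bystander: spool, 64 mm in diameter, 44 mm high, standing on its flange past the lane's right end. Leave alone.
- jar: Bystander: amber jar, 60 mm in diameter, 60 mm high, past the lane's left end. Leave alone.
Not all that is in view belongs to the job. What is shaped like the tin_b but pink is not meant.

How it is judged:
By the outcome, as a careful person would: the job done as asked, in the order asked, and still so for the second after the job is handed in, while the arm keeps its last pose, push and grip.
It also fails if it takes over 56 s, if anything falls off the work surface, if the arm or the gripper's body presses on something with over 40 N, if the wrist force passes 120 N, or if a joint passes its speed limit or range.

## Working session

There is one attempt and no reset: what is moved stays moved. The work goes in short steps, Python scripts to look and compute and a shell command to move; the robot and the scene stay as the last step left them, time stands still between calls to the robot, and variables do not carry over. Pictures are saved under pics/ and viewed, at most 10 in all, crops included, and the job is handed in when it is done.

```bash
ls; mkdir -p pics
cat > h.py <<'E'
import numpy as np, cv2
from plant import r
def shot(n):
    s=r.read_state(); d=r.get_image(n)
    if n=='wrist':
        T=np.eye(4);T[:3,:3]=np.array(s['tcp_rot']);T[:3,3]=s['tool_pos']
        C=T@np.array(d['hand_eye']); d['R']=C[:3,:3]; d['o']=C[:3,3]
    else:
        R=cv2.Rodrigues(np.array(d['rvec'],float))[0]; d['R']=R.T; d['o']=-R.T@np.array(d['tvec'],float).ravel()
    return d
def ray(d,px):
    K=np.array(d['camera_matrix'],float)
    u=cv2.undistortPoints(np.array([[px]],float),K,np.array([d['k1'],0,0,0,0.]))[0,0]
    return d['o'], d['R']@np.array([u[0],u[1],1.])
def atz(d,px,z):
    o,v=ray(d,px); return o+v*(z-o[2])/v[2]
def proj(d,P):
    P=np.atleast_2d(P); c=(P-d['o'])@d['R']; 
    return cv2.projectPoints(c.reshape(-1,1,3),np.zeros(3),np.zeros(3),np.array(d['camera_matrix'],float),np.array([d['k1'],0,0,0,0.]))[0][:,0]
def tri(a,pa,b,pb):
    (o1,v1),(o2,v2)=ray(a,pa),ray(b,pb); A=np.c_[v1,-v2]; t=np.linalg.lstsq(A,o2-o1,rcond=None)[0]
    p,q=o1+v1*t[0],o2+v2*t[1]; return (p+q)/2, np.linalg.norm(p-q)
def save(d,n): cv2.imwrite('pics/'+n+'.png',cv2.cvtColor(d['image'],cv2.COLOR_RGB2BGR))
E
python3 - <<'E'
from h import *
np.set_printoptions(precision=3,suppress=True)
D={n:shot(n) for n in('top','side','wrist')}
ims=[]
for n,d in D.items():
    save(d,n+'0'); print(n,d['o'],d['R'][:,2])
top,side=D['top'],D['side']
cv2.imwrite('pics/both.png',cv2.cvtColor(np.vstack([top['image'],side['image']]),cv2.COLOR_RGB2BGR)[:, :])
for t in ['tin_tipped','tin_a','pusher','grip','pointer','mark','lane','board','screwdriver','glue','spool','jar']:
    print(t,[[(n,np.round(x['centre'],1).tolist(),round(float(x['score']),2)) for x in r.pinpoint(d,t)] for n,d in list(D.items())[:2]])
E
```

```text
pics
top [ 0.387 -0.001  1.276] [ 0.155  0.009 -0.988]
side [ 0.346 -0.661  0.623] [ 0.258  0.752 -0.606]
wrist [0.071 0.675 0.373] [ 0.308 -0.071 -0.949]
tin_tipped [[('top', [269.6, 197.2], 0.62)], [('side', [260.2, 194.2], 0.63), ('side', [266.1, 214.5], 0.18)]]
tin_a [[('top', [332.1, 252.3], 0.95), ('top', [292.7, 199.3], 0.75), ('top', [350.4, 146.9], 0.62), ('top', [223.4, 191.8], 0.33)], [('side', [269.1, 243.5], 0.74), ('side', [358.4, 245.8], 0.69), ('side', [218.5, 268.3], 0.66), ('side', [265.9, 216.9], 0.64)]]
pusher [[('top', [225.2, 192.3], 0.71)], [('side', [249.3, 182.4], 0.64), ('side', [228.1, 212.3], 0.45)]]
grip [[('top', [220.6, 185.8], 0.9)], [('side', [254.0, 159.2], 0.9)]]
pointer [[('top', [225.5, 175.0], 0.68)], [('side', [269.3, 171.3], 0.68)]]
mark [[('top', [208.3, 169.2], 0.41)], [('side', [268.6, 165.3], 0.45), ('side', [308.7, 226.8], 0.18)]]
lane [[('top', [263.7, 199.1], 0.91), ('top', [126.2, 223.4], 0.4)], [('side', [260.0, 208.5], 0.55)]]
board [[('top', [301.3, 166.1], 0.69)], [('side', [309.0, 226.9], 0.61)]]
screwdriver [[('top', [265.2, 225.6], 0.65)], [('side', [249.0, 181.1], 0.28)]]
glue [[('top', [394.9, 249.0], 0.77)], [('side', [249.2, 357.3], 0.97), ('side', [308.2, 226.7], 0.64)]]
spool [[('top', [400.7, 200.3], 0.7)], [('side', [328.1, 343.0], 0.66)]]
jar [[('top', [124.6, 221.6], 0.56)], [('side', [199.7, 140.5], 0.6), ('side', [271.7, 242.6], 0.28)]]
```

Run:
```python
import cv2
a=cv2.imread('pics/top0.png')[110:300,90:440]; cv2.imwrite('pics/topc.png',cv2.resize(a,None,fx=2.28,fy=2.28,interpolation=cv2.INTER_CUBIC))
b=cv2.imread('pics/side0.png')[100:384,130:420]; cv2.imwrite('pics/sidec.png',cv2.resize(b,None,fx=2.1,fy=2.1,interpolation=cv2.INTER_CUBIC))
```

```text
(no output)
```

View pics/topc.png

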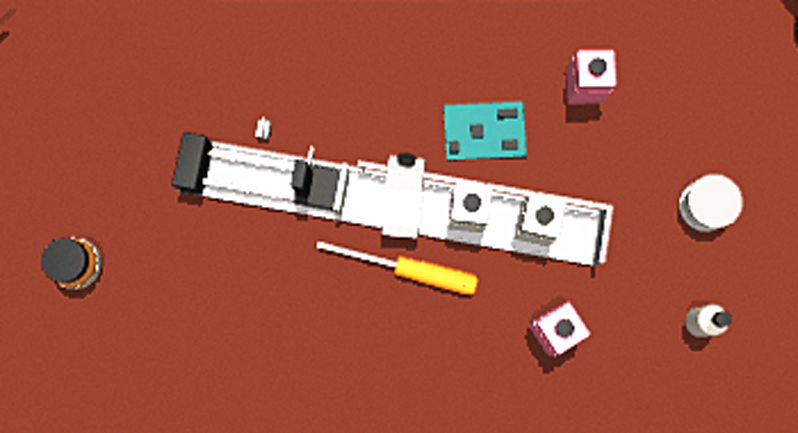

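View pics/sidec.png

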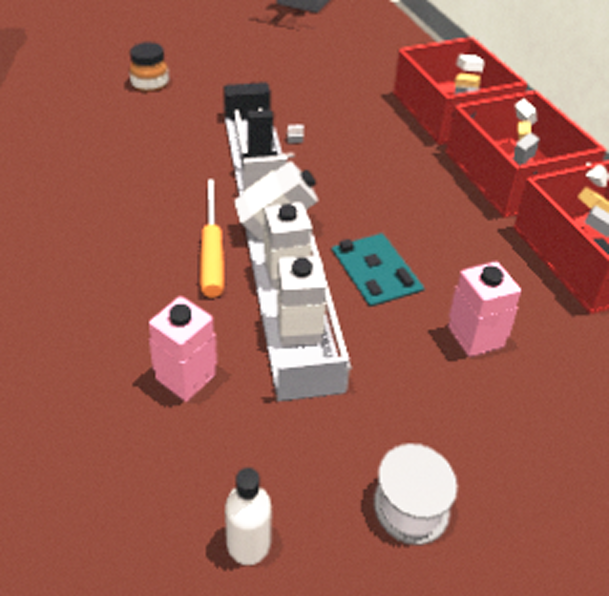

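Fallen tin: white, at top-view px (269,197), nearest the pusher. Possible confusions:
- Standing white tins at top px (297,199) and (329,204).
- Pink look-alikes at top px (350,147) and (332,252), which are not meant.

Next I'll fit the lane frame and check it with overlays.

Run:
```python
from h import *
from scipy.optimize import least_squares
import json
np.set_printoptions(precision=4,suppress=True)
top,side=shot('top'),shot('side')
obs=[]
for t in ['tin_tipped','tin_a','grip','pointer','mark','lane']:
    for n,d in(('top',top),('side',side)):
        for x in r.pinpoint(d,t)[:6]: obs.append((t,n,x['centre'],x['score']))
for t in ['grip','pointer','mark','tin_tipped','lane']:
    a=[o for o in obs if o[0]==t]; p=[o for o in a if o[1]=='top'][0][2]; q=[o for o in a if o[1]=='side'][0][2]
    print(t,*tri(top,p,side,q))
print('tins',[(o[1],np.round(o[2],1),round(o[3],2)) for o in obs if o[0]=='tin_a'])
# masks of lane top
g=[(o[2]) for o in obs if o[0]=='grip']
def W(v,P): c,s=np.cos(v[2]),np.sin(v[2]); P=np.atleast_2d(P); return np.c_[v[0]+c*P[:,0]-s*P[:,1],v[1]+s*P[:,0]+c*P[:,1],P[:,2]]
pick=[]
for o in obs:
    if o[0]=='lane' and o[3]>.5: pick.append((o[1],[0,0,0],o[2]))
    if o[0]=='tin_tipped' and o[3]>.5: pick.append((o[1],[0,0,.046],o[2]))
gr={o[1]:o[2] for o in obs if o[0]=='grip'}; po={o[1]:o[2] for o in obs if o[0]=='pointer'}
D={'top':top,'side':side}
def f(v):
    e=[ (proj(D[n],W(v,P))[0]-c) for n,P,c in pick]
    for n in D: e+= [proj(D[n],W(v,[0,v[3],.08]))[0]-gr[n], proj(D[n],W(v,[.042,v[3],.022]))[0]-po[n]]
    return np.concatenate(e)
# lane y dir world: from standing tins toward pusher
res=least_squares(f,[.6,0,0,.12],loss='soft_l1'); v=res.x; print('lane',v,np.degrees(v[2]),np.round(res.fun,1))
L=[[x,y,.009] for x in(-.034,.034) for y in(-.26,.26)]+[[.034,-.256,.041],[.034,.054,.041]]
T=[[x,y,.091] for y in(-.09,-.18) for x in(-.022,.022) for y in(y-.022,y+.022)]
for n,d in D.items():
    im=cv2.cvtColor(d['image'],cv2.COLOR_RGB2BGR); s=3; 
    im=cv2.resize(im,None,fx=s,fy=s,interpolation=cv2.INTER_CUBIC)
    for P,c in((L,(0,0,255)),(T,(255,0,0))):
        for p in proj(d,W(v,P)): cv2.circle(im,tuple(int(k) for k in (p+.5)*s),4,c,1)
    im=im[140*s:235*s,155*s:370*s] if n=='top' else im[130*s:300*s,200*s:330*s]
    cv2.imwrite(f'pics/ov_{n}.png',im); print(im.shape)
```

```text
grip [0.5929 0.1131 0.0817] 0.0035088220031244664
pointer [0.6478 0.1129 0.0202] 0.00045622086972983434
mark [ 0.6635  0.1714 -0.0003] 0.007615527539548034Traceback (most recent call last):
  File "<stdin>", line 11, in <module>
IndexError: list index out of range
```

```bash
cat > fit.py <<'E'
from h import *
from scipy.optimize import least_squares
np.set_printoptions(precision=4,suppress=True)
def W(v,P): c,s=np.cos(v[2]),np.sin(v[2]); P=np.atleast_2d(P); return np.c_[v[0]+c*P[:,0]-s*P[:,1],v[1]+s*P[:,0]+c*P[:,1],P[:,2]]
def toL(v,P): c,s=np.cos(v[2]),np.sin(v[2]); P=np.atleast_2d(P); x,y=P[:,0]-v[0],P[:,1]-v[1]; return np.c_[c*x+s*y,-s*x+c*y,P[:,2]]
E
python3 - <<'E'
from fit import *
D={'top':shot('top'),'side':shot('side')}
pick=[]; tins=[]; gp=[]
for n,d in D.items():
    for t,P in (('lane',[0,0,0]),('tin_tipped',[0,0,.046])):
        x=r.pinpoint(d,t)
        if x and x[0]['score']>.5: pick.append((n,P,np.array(x[0]['centre']),t))
    for t,P in(('grip',[0,.08]),('pointer',[.05,.022])):
        x=r.pinpoint(d,t)
        if x: gp.append((n,P,np.array(x[0]['centre']),t))
    tins.append((n,[np.array(x['centre']) for x in r.pinpoint(d,'tin_a')]))
print(tins)
def f(v):
    e=[proj(D[n],W(v,P))[0]-c for n,P,c,t in pick]
    e+=[proj(D[n],W(v,[P[0],v[3],P[1]]))[0]-c for n,P,c,t in gp]
    if use:
      for n,c in tins:
        for y in(-.09,-.18):
            p=proj(D[n],W(v,[0,y,.047]))[0]; k=min(c,key=lambda q:np.linalg.norm(q-p))
            if np.linalg.norm(k-p)<12: e.append(k-p)
            else: e.append(np.zeros(2))
    return np.concatenate(e)
use=0; v=least_squares(f,[.6,0,-.1,.12],loss='soft_l1').x; print(v)
use=1; res=least_squares(f,v,loss='soft_l1'); v=res.x; print('lane',v,np.degrees(v[2])); print(np.round(res.fun,1).reshape(-1,2).tolist(),[(p[0],p[3]) for p in pick+gp])
np.save('lane0.npy',v)
L=[[x,y,.009] for x in(-.034,.034) for y in(-.26,.26)]+[[.034,-.256,.041],[.034,.054,.041]]
T=[[x,y,.091] for y in(-.09,-.18) for x in(-.022,.022) for y in(y-.022,y+.022)]
for n,d in D.items():
    s=3.6 if n=='top' else 3.4
    im=cv2.resize(cv2.cvtColor(d['image'],cv2.COLOR_RGB2BGR),None,fx=s,fy=s,interpolation=cv2.INTER_CUBIC)
    for P,c in((L,(0,0,255)),(T,(255,0,0))):
        for p in proj(d,W(v,P)): cv2.circle(im,tuple(int(k) for k in (p+.5)*s),4,c,1)
    a=(140,235,155,370) if n=='top' else (130,300,200,330); a=[int(q*s) for q in a]
    cv2.imwrite(f'pics/ov_{n}.png',im[a[0]:a[1],a[2]:a[3]])
E
```

```text
[('top', [array([326.6, 208.2]), array([351. , 145.8]), array([334.2, 254. ]), array([290.3, 202.2])]), ('side', [array([272.5, 243.7]), array([263.3, 215.3]), array([359. , 245.9]), array([217.9, 267.4])])]
[ 0.5782  0.0012 -0.1499  0.1174]
lane [ 0.577   0.0065 -0.1704  0.1128] -9.76367034705307
[[1.2, 1.8], [-2.1, -0.7], [0.2, -1.5], [-2.4, -2.2], [-0.4, 1.6], [1.2, -0.7], [0.6, -0.8], [-0.3, -0.2], [-4.3, 0.3], [-0.6, 0.7], [-0.9, -0.2], [1.4, 0.1]] [('top', 'lane'), ('top', 'tin_tipped'), ('side', 'lane'), ('side', 'tin_tipped'), ('top', 'grip'), ('top', 'pointer'), ('side', 'grip'), ('side', 'pointer')]
```

View pics/ov_top.png

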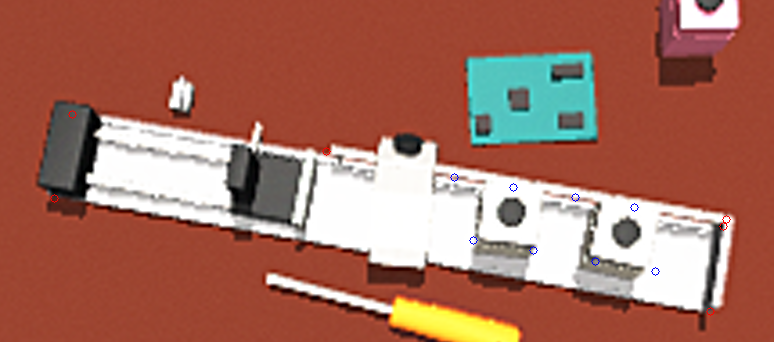

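Top overlay: the fit is close, and the lane's right end is off by about 2 px. I'll move the wrist camera over the tin for a close look.

Run:
```python
from fit import *
s=r.read_state(); R=np.array(s['tcp_rot']); p=np.array(s['tool_pos']); v=np.load('lane0.npy')
print(R,p,s['t'],s['opening'],r.pinch_z)
d=shot('wrist'); print(np.array(d['hand_eye']),d['camera_matrix'])
yl=np.array([-np.sin(v[2]),np.cos(v[2]),0]); a=R.T@yl; print('lane y in tool',a,'spin',np.arctan2(-a[0],a[1]))
tgt=W(v,[0.0,0.0,.36])[0]; print(tgt,'rows mm',1000*R.T@(tgt-p))
```

```text
[[-0.9748  0.2229 -0.    ]
 [ 0.2229  0.9748 -0.    ]
 [ 0.     -0.     -1.    ]] [0.1505 0.658  0.4047] 2.65 0.9993772234089497 0.1547
[[-0.0004 -0.9487 -0.3162  0.0812]
 [ 1.     -0.0005  0.0001 -0.0008]
 [-0.0002 -0.3162  0.9487  0.0309]
 [ 0.      0.      0.      1.    ]] [[313.2079   0.     253.3457]
 [  0.     313.2079 194.0853]
 [  0.       0.       1.    ]]
lane y in tool [ 0.0543  0.9985 -0.    ] spin -0.05435029676479753
[0.577  0.0065 0.36  ] rows mm [-561.0397 -540.0905   44.696 ]
```

```bash
python3 -m jog '[{"claw":1,"dx":-340,"dy":-330,"dz":20,"spin":-0.054},{"claw":1,"dx":-340,"dy":-330,"dz":20,"spin":-0.054},{"claw":1,"dx":-561,"dy":-540,"dz":20,"spin":-0.054},{"claw":1,"dx":-561,"dy":-540,"dz":20,"spin":-0.054},{"claw":1,"dx":-561,"dy":-540,"dz":20,"spin":-0.054},{"claw":1,"dx":-561,"dy":-540,"dz":20,"spin":-0.054},{"claw":1,"dx":-561,"dy":-540,"dz":20,"spin":-0.054},{"claw":1,"dx":-561,"dy":-540,"dz":20,"spin":-0.054},{"claw":1,"dx":-561,"dy":-540,"dz":20,"spin":-0.054},{"claw":1,"dx":-561,"dy":-540,"dz":20,"spin":-0.054},{"claw":1,"dx":-561,"dy":-540,"dz":20,"spin":-0.054},{"claw":1,"dx":-561,"dy":-540,"dz":20,"spin":-0.054}]'
```

```text
t: 3.7
tool_pos: [0.4246, 0.2378, 0.3916]
tcp_rot: [[-0.985, 0.17, 0.001], [0.17, 0.985, 0.0], [-0.001, 0.001, -1.0]]
wrist_force: [0.3, 0.6, -0.3]
opening: 1.0
grip_force: 0.0
```

Run:
```python
from fit import *
s=r.read_state(); R=np.array(s['tcp_rot']); p=np.array(s['tool_pos']); v=np.load('lane0.npy')
yl=np.array([-np.sin(v[2]),np.cos(v[2]),0]); a=R.T@yl
tgt=W(v,[0.0,0.0,.36])[0]; print(s['q'],p,'rows mm',1000*R.T@(tgt-p),'spin',np.arctan2(-a[0],a[1]))
```

```text
[ 26.2487 -17.1992 106.0369   0.0033  91.1102 -53.9736] [0.4246 0.2378 0.3916] rows mm [-189.4855 -202.1112   31.6579] spin -0.00024333068459838258
```

```bash
python3 -m jog '[{"claw":0.75,"dx":-170,"dy":-202,"dz":31},{"claw":0.75,"dx":-170,"dy":-202,"dz":31},{"claw":0.75,"dx":-170,"dy":-202,"dz":31},{"claw":0.75,"dx":-170,"dy":-202,"dz":31},{"claw":0.75,"dx":-170,"dy":-202,"dz":31},{"claw":0.75,"dx":-170,"dy":-202,"dz":31},{"claw":0.75,"dx":-170,"dy":-202,"dz":31},{"claw":0.75,"dx":-170,"dy":-202,"dz":31},{"claw":0.75,"dx":-170,"dy":-202,"dz":31},{"claw":0.75,"dx":-170,"dy":-202,"dz":31},{"claw":0.75,"dx":-170,"dy":-202,"dz":31}]'
python3 - <<'E'
from fit import *
v=np.load('lane0.npy')
d=shot('wrist'); s=r.read_state(); print(s['tool_pos'],s['t'])
for t in ['tin_tipped','tin_a','pusher','grip','pointer','mark','lane']:
    print(t,[(np.round(x['centre'],1).tolist(),round(float(x['score']),2)) for x in r.pinpoint(d,t)])
im=cv2.resize(cv2.cvtColor(d['image'],cv2.COLOR_RGB2BGR),None,fx=1.56,fy=1.56,interpolation=cv2.INTER_CUBIC)
L=[[x,y,.009] for x in(-.034,-.03,.034) for y in(-.256,-.1,0,.1,.2)]+[[.031,-.256,.041],[.031,.054,.041],[.037,.054,.041]]
for p in proj(d,W(v,L)): cv2.circle(im,tuple(int(k) for k in (p+.5)*1.56),4,(0,0,255),1)
cv2.imwrite('pics/w1.png',im); import pickle; pickle.dump(d,open('w1.pkl','wb'))
E
```

```text
[0.4276 0.2332 0.3913] 3.75
tin_tipped [([83.9, 321.6], 0.89)]
tin_a [([24.1, 323.2], 0.94)]
pusher [([182.6, 299.1], 0.57)]
grip [([170.4, 340.6], 0.67)]
pointer [([184.3, 336.0], 0.59)]
mark [([239.0, 332.2], 0.5)]
lane []invalid input at $[0]: expected keys claw, dx, dy, dz, spin
```

View pics/w1.png

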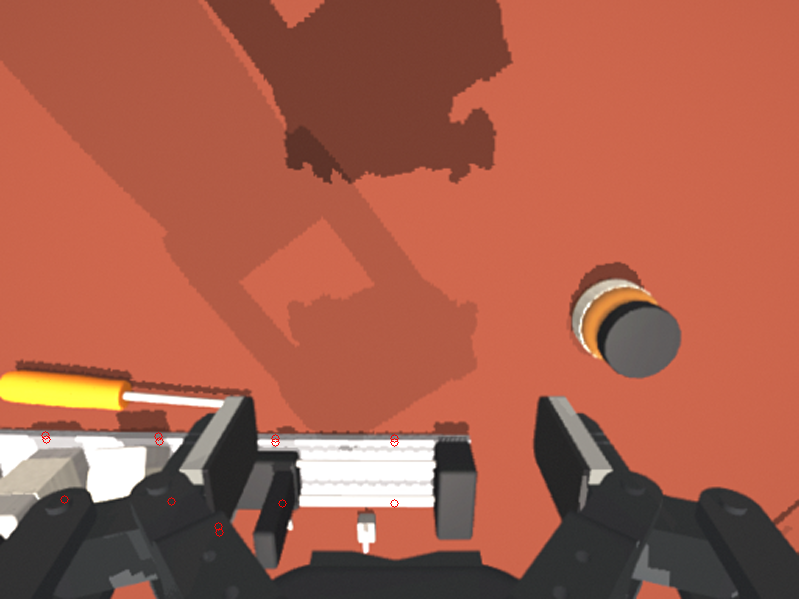

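```bash
python3 -m jog '[{"claw":0.75,"dx":-130,"dy":-202,"dz":0,"spin":0},{"claw":0.75,"dx":-130,"dy":-202,"dz":0,"spin":0},{"claw":0.75,"dx":-130,"dy":-202,"dz":0,"spin":0},{"claw":0.75,"dx":-130,"dy":-202,"dz":0,"spin":0},{"claw":0.75,"dx":-130,"dy":-202,"dz":0,"spin":0},{"claw":0.75,"dx":-130,"dy":-202,"dz":0,"spin":0},{"claw":0.75,"dx":-130,"dy":-202,"dz":0,"spin":0},{"claw":0.75,"dx":-130,"dy":-202,"dz":0,"spin":0},{"claw":0.75,"dx":-130,"dy":-202,"dz":0,"spin":0},{"claw":0.75,"dx":-130,"dy":-202,"dz":0,"spin":0}]'
python3 - <<'E'
from fit import *
v=np.load('lane0.npy')
d=shot('wrist'); s=r.read_state(); print(s['tool_pos'],s['t'])
for t in ['tin_tipped','tin_a','pusher','grip','pointer','mark']:
    print(t,[(np.round(x['centre'],1).tolist(),round(float(x['score']),2)) for x in r.pinpoint(d,t)])
im=cv2.resize(cv2.cvtColor(d['image'],cv2.COLOR_RGB2BGR),None,fx=1.56,fy=1.56,interpolation=cv2.INTER_CUBIC)
L=[[x,y,.009] for x in(-.034,.034) for y in(-.256,-.1,0,.1,.2)]+[[.031,-.256,.041],[.031,.054,.041],[.037,.054,.041]]
for p in proj(d,W(v,L)): cv2.circle(im,tuple(int(k) for k in (p+.5)*1.56),4,(0,0,255),1)
cv2.imwrite('pics/w2.png',im); import pickle; pickle.dump(d,open('w2.pkl','wb'))
E
```

```text
t: 4.93
tool_pos: [0.5176, 0.02, 0.3914]
tcp_rot: [[-0.986, 0.168, 0.0], [0.168, 0.986, 0.0], [-0.0, 0.0, -1.0]]
wrist_force: [-0.3, 0.4, -0.4]
opening: 0.751
grip_force: 0.0
[0.5176 0.02   0.3914] 4.9833
tin_tipped [([238.4, 230.3], 0.61)]
tin_a [([168.5, 227.5], 0.97), ([89.6, 229.7], 0.79), ([31.2, 118.0], 0.6)]
pusher [([178.4, 288.2], 0.72), ([338.7, 213.3], 0.58)]
grip [([358.4, 241.0], 0.95), ([388.3, 253.2], 0.6)]
pointer [([336.8, 252.7], 0.81), ([235.5, 147.6], 0.66)]
mark [([385.3, 255.0], 0.74)]
```

View pics/w2.png

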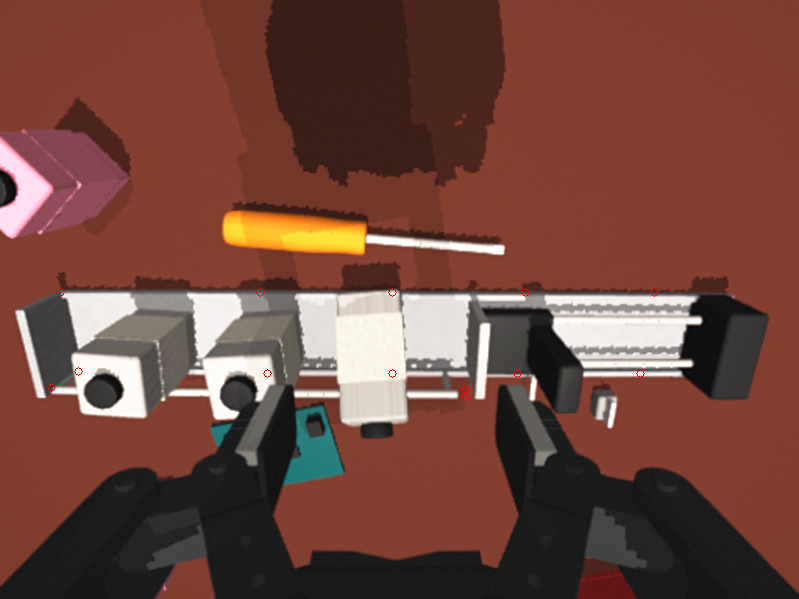

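The close crop confirms the choice: the white tipped tin is at zoom px (372,350), with its cap at (377,430) hanging over the bar. The bar's end is at (457,395), about 8 px left of my prediction. I'll refine from these picks.

Run:
```python
from fit import *
import pickle; d=pickle.load(open('w2.pkl','rb')); v=np.load('lane0.npy')[:3]
def Z(px,z): return 1000*toL(v,atz(d,np.array(px)/1.56-.5,z/1000))[0][:2]
for n,px,z in [('bar near left',(45,389),41),('bar end near',(457,392),41),('bar end far',(457,399),41),('cap-90',(237,392),101),('cap-180',(103,391),101),
 ('t near L',(337,293),39),('t near R',(398,293),39),('t top L',(339,374),89.6),('t top R',(406,374),89.6),('t far L',(342,424),53),('t far R',(408,423),53),('cap tip',(377,437),65),
 ('plate top',(475,398),55),('plate top tinside far',(475,309),55),('mark line top',(612,397),24),('mark line bottom',(609,427),14),('pointer tip',(533,398),22),('pointer base',(533,376),22),
 ('nearrim',(100,293),9),('nearrim',(640,293),9),('grip top L far',(557,410),96),('grip top R far',(580,410),96),('grip topnearL',(530,312),96)]:
    print(n,Z(px,z).round(1))
```

```text
bar near left [  32.5 -261.7]
bar end near [32.9 47.5]
bar end far [38.7 47.7]
cap-90 [  0.4 -92.8]
cap-180 [   0.5 -175.4]
t near L [-42.6 -38.1]
t near R [-42.6   3.9]
t top L [ -6.1 -32.5]
t top R [-6.2  8.7]
t far L [ 52.5 -36.5]
t far R [51.6 11.3]
cap tip [ 55.4 -10.7]
plate top [30.  58.5]
plate top tinside far [-36.5  54.9]
mark line top [ 47.2 172.2]
mark line bottom [ 80.9 179. ]
pointer tip [ 48.8 110.2]
pointer base [ 29.6 108.4]
nearrim [ -33.3 -224.2]
nearrim [-33.6 188.5]
grip top L far [ 15.6 102.5]
grip top R far [ 15.7 116.9]
grip topnearL [-48.9  79.7]
```

Run:
```python
from fit import *
import pickle; d=pickle.load(open('w2.pkl','rb')); v=np.load('lane0.npy')[:3]
o=W(v,[.0012,-.0062,0])[0]; v=np.array([o[0],o[1],v[2]+.0015]); np.save('lane.npy',v); print(v)
def Z(px,z): return 1000*toL(v,atz(d,np.array(px)/1.56-.5,z/1000))[0][:2]
A=[Z((337,293),39),Z((398,293),39),Z((342,424),89.6),Z((408,423),89.6)]; print(np.round(A,1))
m1=(A[0]+A[1])/2;m2=(A[2]+A[3])/2; dv=m2-m1; print('mid',m1,m2,'yaw deg',np.degrees(np.arctan2(dv[1],dv[0])))
print('mark',Z((612,397),24),Z((608,427),14),'pointer',Z((533,398),22),'plate',Z((475,398),55),'grip top',Z((557,410),96),Z((580,410),96))
T,S=shot('top'),shot('side')
for t in['pointer','mark','grip']:
    c=[r.pinpoint(x,t) for x in(T,S)]
    if all(c): 
        p,e=tri(T,c[0][0]['centre'],S,c[1][0]['centre']); print(t,1000*toL(v,p)[0],1000*e)
s=r.read_state(); R=np.array(s['tcp_rot']); p=np.array(s['tool_pos'])
for Pl in([.024,-.0075,.064+.155],): 
    print('rows',1000*R.T@(W(v,Pl)[0]-p), s['t'],s['q'])
```

```text
[ 0.5772  0.0002 -0.1689]
[[-43.8 -31.8]
 [-43.8  10.2]
 [ 28.1 -25.7]
 [ 27.4  16.4]]
mid [-43.8021 -10.8136] [27.7442 -4.6559] yaw deg 4.919168588524854
mark [ 46.2817 178.3221] [ 79.9709 184.1865] pointer [ 47.7803 116.3748] plate [28.9327 64.6198] grip top [ 14.5333 108.6476] [ 14.6655 123.1183]
mark [ 59.922  183.8722  -8.8888] 8.414758202947821
rows [-85.5371 -15.5173 172.3242] 5.6833 [ -0.7651 -12.9638 102.6463  -0.002   90.3163 -80.9727]
```

```bash
python3 -m jog '[{"claw":0.75,"dx":-45,"dy":-8,"dz":40,"spin":-0.07},{"claw":0.75,"dx":-85,"dy":-14,"dz":80,"spin":-0.07},{"claw":0.75,"dx":-85,"dy":-14,"dz":100,"spin":-0.07},{"claw":0.75,"dx":-85,"dy":-14,"dz":100,"spin":-0.07},{"claw":0.75,"dx":-85,"dy":-14,"dz":120,"spin":-0.07},{"claw":0.75,"dx":-85,"dy":-14,"dz":140,"spin":-0.07},{"claw":0.75,"dx":-85,"dy":-14,"dz":155,"spin":-0.07},{"claw":0.75,"dx":-85,"dy":-14,"dz":165,"spin":-0.07},{"claw":0.75,"dx":-85,"dy":-14,"dz":174,"spin":-0.07},{"claw":0.75,"dx":-85,"dy":-14,"dz":174,"spin":-0.07}]'
python3 - <<'E'
from fit import *
v=np.load('lane.npy'); s=r.read_state(); print(1000*toL(v,s['tool_pos']),s['wrist_force'])
S=shot('side'); a=S['image'][130:270,200:330]; w=shot('wrist')['image'][150:,80:430]
a=cv2.resize(a,(390,420),interpolation=cv2.INTER_CUBIC); w=cv2.resize(w,None,fx=1.16,fy=1.16); w=cv2.copyMakeBorder(w,0,420-w.shape[0],0,0,0)
cv2.imwrite('pics/g1.png',cv2.cvtColor(np.hstack([a,w]),cv2.COLOR_RGB2BGR))
E
```

```text
t: 6.52
tool_pos: [0.599, -0.0095, 0.2161]
tcp_rot: [[-0.995, 0.101, -0.002], [0.101, 0.995, 0.0], [0.002, -0.0, -1.0]]
wrist_force: [-0.6, 1.0, -0.5]
opening: 0.753
grip_force: 0.0
[[ 23.1075  -5.9032 216.1436]] [-0.5543  1.0015 -0.5388]
```

View pics/g1.png

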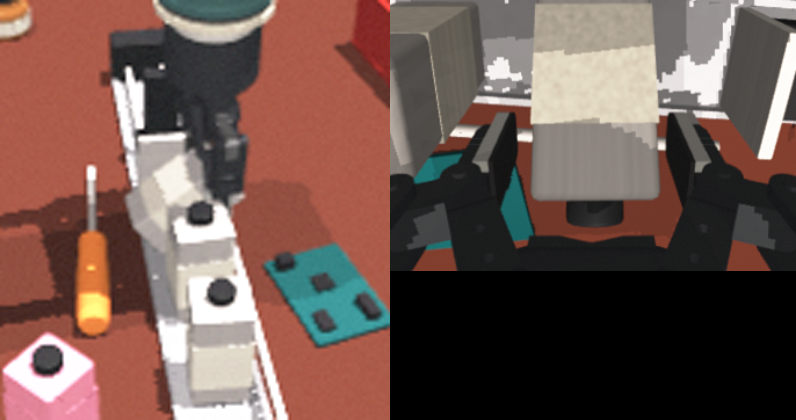

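The tin sits centred between the pads and clear of its neighbours (pads at right-panel px 495 and 690, tin 532–660). I'll close and lift.

```bash
python3 -m jog '[{"claw":0.3,"dx":0,"dy":0,"dz":0,"spin":0},{"claw":0.3,"dx":0,"dy":0,"dz":0,"spin":0},{"claw":0.3,"dx":0,"dy":0,"dz":0,"spin":0},{"claw":0.3,"dx":0,"dy":0,"dz":0,"spin":0},{"claw":0.3,"dx":0,"dy":0,"dz":0,"spin":0},{"claw":0.3,"dx":0,"dy":0,"dz":0,"spin":0},{"claw":0.3,"dx":0,"dy":0,"dz":0,"spin":0},{"claw":0.3,"dx":0,"dy":0,"dz":-4,"spin":0},{"claw":0.3,"dx":0,"dy":0,"dz":-10,"spin":0},{"claw":0.3,"dx":0,"dy":0,"dz":-20,"spin":0},{"claw":0.3,"dx":0,"dy":0,"dz":-30,"spin":0},{"claw":0.3,"dx":0,"dy":0,"dz":-30,"spin":0}]'
python3 - <<'E'
from fit import *
S=shot('side'); a=S['image'][100:260,180:340]; w=shot('wrist')['image'][150:,80:430]
a=cv2.resize(a,(420,420),interpolation=cv2.INTER_CUBIC); w=cv2.resize(w,None,fx=1.08,fy=1.08); w=cv2.copyMakeBorder(w,0,420-w.shape[0],0,0,0)
cv2.imwrite('pics/g2.png',cv2.cvtColor(np.hstack([a,w]),cv2.COLOR_RGB2BGR))
E
```

```text
t: 7.62
tool_pos: [0.5998, -0.0097, 0.2503]
tcp_rot: [[-0.995, 0.101, 0.003], [0.101, 0.995, -0.0], [-0.003, 0.0, -1.0]]
wrist_force: [0.2, 0.0, -0.9]
opening: 0.508
grip_force: 61.3
```

View pics/g2.png

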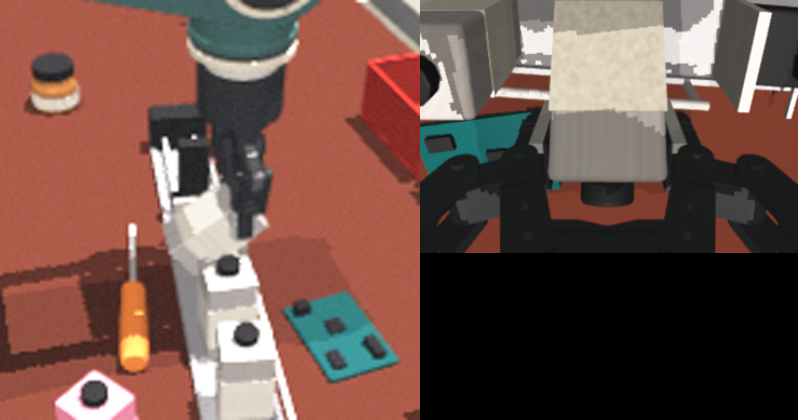

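Gripped at 61 N and lifted, with the tin still at about 35° in the grasp. The tool cannot tilt. I'll carry the tin over the guard bar and pull it back so the bar's edge catches its foot and turns it upright in the pads.

```bash
python3 -m jog '[{"claw":0.3,"dx":0,"dy":0,"dz":-10,"spin":0.03},{"claw":0.3,"dx":-5,"dy":0,"dz":-18,"spin":0.07},{"claw":0.3,"dx":-25,"dy":-2,"dz":-18,"spin":0.07},{"claw":0.3,"dx":-50,"dy":-4,"dz":-18,"spin":0.07},{"claw":0.3,"dx":-75,"dy":-5,"dz":-18,"spin":0.07},{"claw":0.3,"dx":-75,"dy":-5,"dz":-18,"spin":0.07},{"claw":0.3,"dx":-75,"dy":-5,"dz":-10,"spin":0.07},{"claw":0.3,"dx":-75,"dy":-5,"dz":0,"spin":0.07},{"claw":0.3,"dx":-75,"dy":-5,"dz":2,"spin":0.07},{"claw":0.3,"dx":-75,"dy":-5,"dz":2,"spin":0.07}]'
python3 - <<'E'
from fit import *
v=np.load('lane.npy'); s=r.read_state(); print(1000*toL(v,s['tool_pos']),s['wrist_force'])
xl=np.r_[np.cos(v[2]),np.sin(v[2]),0]; print(np.array(s['tcp_rot']).T@xl)
E
```

```text
t: 8.55
tool_pos: [0.6725, -0.022, 0.2436]
tcp_rot: [[-0.985, 0.17, -0.002], [0.17, 0.985, 0.0], [0.002, -0.0, -1.0]]
wrist_force: [-0.2, -0.5, -0.6]
opening: 0.507
grip_force: 61.3
[[ 97.7154  -5.7774 243.6115]] [-0.1614 -0.4536 -0.6387]
[-1.      0.0018 -0.0024]
```

```bash
python3 -m jog '[{"claw":0.3,"dx":6,"dy":0,"dz":0,"spin":0},{"claw":0.3,"dx":12,"dy":0,"dz":0,"spin":0},{"claw":0.3,"dx":17,"dy":0,"dz":-3,"spin":0},{"claw":0.3,"dx":22,"dy":0,"dz":-6,"spin":0},{"claw":0.3,"dx":28,"dy":0,"dz":-9,"spin":0},{"claw":0.3,"dx":34,"dy":0,"dz":-11,"spin":0},{"claw":0.3,"dx":34,"dy":0,"dz":-11,"spin":0}]'
python3 - <<'E'
from fit import *
v=np.load('lane.npy'); s=r.read_state(); print(1000*toL(v,s['tool_pos']),s['wrist_force'])
S=shot('side'); a=S['image'][110:270,200:360]; w=shot('wrist')['image'][150:,80:430]
a=cv2.resize(a,(420,420),interpolation=cv2.INTER_CUBIC); w=cv2.resize(w,None,fx=1.08,fy=1.08); w=cv2.copyMakeBorder(w,0,420-w.shape[0],0,0,0)
cv2.imwrite('pics/g3.png',cv2.cvtColor(np.hstack([a,w]),cv2.COLOR_RGB2BGR))
E
```

```text
t: 9.13
tool_pos: [0.6395, -0.0162, 0.2593]
tcp_rot: [[-0.985, 0.17, 0.006], [0.17, 0.985, -0.001], [-0.006, 0.0, -1.0]]
wrist_force: [4.9, -1.3, 9.5]
opening: 0.51
grip_force: 62.4
[[ 64.1968  -5.6702 259.3016]] [ 4.8849 -1.2968  9.5001]
```

View pics/g3.png

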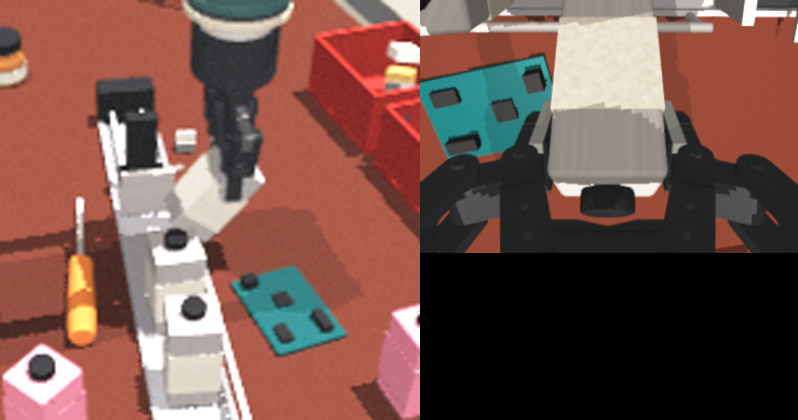

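The rotation works: the cap's end face now shows (right panel, px 555–665, row 188) and forces are about 10 N. Continuing the arc.

```bash
python3 -m jog '[{"claw":0.3,"dx":6,"dy":0,"dz":-2,"spin":0},{"claw":0.3,"dx":12,"dy":0,"dz":-4,"spin":0},{"claw":0.3,"dx":18,"dy":0,"dz":-5,"spin":0},{"claw":0.3,"dx":25,"dy":0,"dz":-5.5,"spin":0},{"claw":0.3,"dx":31,"dy":0,"dz":-5,"spin":0},{"claw":0.3,"dx":36,"dy":0,"dz":-4,"spin":0},{"claw":0.3,"dx":40,"dy":0,"dz":-3,"spin":0},{"claw":0.3,"dx":40,"dy":0,"dz":-3,"spin":0}]'
python3 - <<'E'
from fit import *
v=np.load('lane.npy'); s=r.read_state(); print(1000*toL(v,s['tool_pos']),s['wrist_force'])
S=shot('side'); a=S['image'][110:270,190:350]; w=shot('wrist')['image'][150:,80:430]
a=cv2.resize(a,(420,420),interpolation=cv2.INTER_CUBIC); w=cv2.resize(w,None,fx=1.08,fy=1.08); w=cv2.copyMakeBorder(w,0,420-w.shape[0],0,0,0)
cv2.imwrite('pics/g4.png',cv2.cvtColor(np.hstack([a,w]),cv2.COLOR_RGB2BGR))
E
```

```text
t: 9.9
tool_pos: [0.6004, -0.0095, 0.2629]
tcp_rot: [[-0.985, 0.17, 0.007], [0.17, 0.985, -0.001], [-0.007, 0.001, -1.0]]
wrist_force: [2.2, -0.7, 16.4]
opening: 0.506
grip_force: 65.2
[[ 24.5247  -5.5882 262.9383]] [ 2.1856 -0.6978 16.3873]
```

View pics/g4.png

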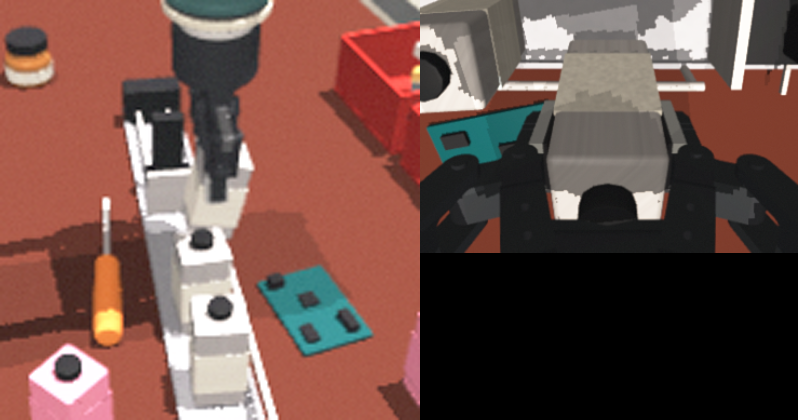

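Nearly upright. I'll lift off the bar, go back over the lane centre, and measure the tilt before lowering.

```bash
python3 -m jog '[{"claw":0.3,"dx":0,"dy":0,"dz":-5,"spin":0},{"claw":0.3,"dx":0,"dy":0,"dz":-10,"spin":0},{"claw":0.3,"dx":8,"dy":1,"dz":-10,"spin":0},{"claw":0.3,"dx":18,"dy":2,"dz":-10,"spin":0},{"claw":0.3,"dx":28,"dy":2.5,"dz":-10,"spin":0},{"claw":0.3,"dx":28,"dy":2.5,"dz":-10,"spin":0},{"claw":0.3,"dx":28,"dy":2.5,"dz":-10,"spin":0},{"claw":0.3,"dx":28,"dy":2.5,"dz":-10,"spin":0}]'
python3 - <<'E'
from fit import *
v=np.load('lane.npy'); s=r.read_state(); p=toL(v,s['tool_pos'])[0]*1000; print(p,s['wrist_force'])
P=np.array([p[0],p[2]-150])
S,T,w=shot('side'),shot('top'),shot('wrist')
for n,d in(('side',S),('top',T),('wrist',w)):
    for x in r.pinpoint(d,'tin_tipped')[:3]:
        o,q=ray(d,x['centre']); o=toL(v,o)[0]*1000; e=o+1000*toL(v,ray(d,x['centre'])[0]+q)[0]*0
        o2=toL(v,ray(d,x['centre'])[0]+q)[0]*1000; dr=o2-o; k=o+dr*((p[1]-o[1])/dr[1]) if n=='side' else None
        print(n,np.round(x['centre'],1),round(x['score'],2),'at tin y plane' ,k)
    # predicted centre pixels for angles
    for a in(65,75,85,90):
        c,s_=np.cos(np.radians(a)),np.sin(np.radians(a)); C=P-26.5*np.array([c,s_])+5.5*np.array([s_,-c])
        print('  ',a,proj(d,W(v,[C[0]/1e3,p[1]/1e3,C[1]/1e3]))[0].round(1), end='')
    print()
import pickle; pickle.dump((S,w,p),open('u.pkl','wb'))
E
```

```text
t: 10.67
tool_pos: [0.5731, -0.0023, 0.2693]
tcp_rot: [[-0.985, 0.17, 0.0], [0.17, 0.985, -0.0], [-0.0, 0.0, -1.0]]
wrist_force: [0.1, -0.5, -1.1]
opening: 0.511
grip_force: 63.4
[ -3.5608  -3.0648 269.3411] [ 0.1439 -0.5291 -1.1411]
side [259.4 177.8] 0.72 at tin y plane [-0.7351 -3.0648 99.1463]
   65 [255.8 180.1]   75 [257.6 180.2]   85 [259.5 179.9]   90 [260.4 179.7]
   65 [265.  197.5]   75 [265.3 195.8]   85 [265.6 194. ]   90 [265.8 193.1]
wrist [251.7 259.3] 0.68 at tin y plane None
   65 [255.1 242.4]   75 [255.1 249.8]   85 [255.1 257.9]   90 [255.1 262.1]
```

Both views give a tilt of about 86°. Lowering.

```bash
python3 -m jog '[{"claw":0.3,"dx":0,"dy":0,"dz":10,"spin":0},{"claw":0.3,"dx":0,"dy":0,"dz":20,"spin":0},{"claw":0.3,"dx":0,"dy":0,"dz":30,"spin":0},{"claw":0.3,"dx":0,"dy":0,"dz":37,"spin":0},{"claw":0.3,"dx":0,"dy":0,"dz":41,"spin":0},{"claw":0.3,"dx":0,"dy":0,"dz":43,"spin":0},{"claw":0.3,"dx":0,"dy":0,"dz":43,"spin":0},{"claw":0.3,"dx":0,"dy":0,"dz":43,"spin":0}]'
```

```text
t: 11.63
tool_pos: [0.5736, -0.0024, 0.2269]
tcp_rot: [[-0.985, 0.17, 0.001], [0.17, 0.985, -0.0], [-0.001, -0.0, -1.0]]
wrist_force: [-0.7, -1.3, 6.6]
opening: 0.505
grip_force: 64.3
```

```bash
python3 -m jog '[{"claw":0.3,"dx":0,"dy":0,"dz":1,"spin":0},{"claw":0.3,"dx":0,"dy":0,"dz":1,"spin":0},{"claw":0.3,"dx":0,"dy":0,"dz":2,"spin":0},{"claw":0.3,"dx":0,"dy":0,"dz":2,"spin":0}]'
python3 - <<'E'
from fit import *
v=np.load('lane.npy'); s=r.read_state(); p=toL(v,s['tool_pos'])[0]*1000; print(p,s['wrist_force'])
for n in('side','wrist'):
    d=shot(n)
    print(n,[(np.round(x['centre'],1).tolist(),round(x['score'],2)) for x in r.pinpoint(d,'tin_tipped')[:2]],[proj(d,W(v,[X,p[1]/1e3,.047]))[0].round(1).tolist() for X in(-.005,0,.005)])
E
```

```text
t: 11.97
tool_pos: [0.5738, -0.0024, 0.2267]
tcp_rot: [[-0.985, 0.17, 0.002], [0.17, 0.985, -0.0], [-0.002, 0.0, -1.0]]
wrist_force: [-10.6, -0.7, 24.8]
opening: 0.506
grip_force: 66.5
[ -2.9352  -3.102  226.7031] [-10.6289  -0.657   24.7542]
side [([260.1, 191.7], 0.65), ([252.6, 157.1], 0.56)] [[257.5, 194.3], [259.4, 194.1], [261.4, 193.9]]
wrist [([253.6, 261.3], 0.92), ([424.3, 221.4], 0.43)] [[255.0, 246.4], [255.0, 254.7], [255.0, 262.8]]
```

```bash
python3 -m jog '[{"claw":0.3,"dx":0,"dy":0,"dz":-2,"spin":0},{"claw":0.3,"dx":0,"dy":0,"dz":-2,"spin":0},{"claw":0.54,"dx":0,"dy":0,"dz":-2,"spin":0},{"claw":0.56,"dx":0,"dy":0,"dz":-2,"spin":0},{"claw":0.62,"dx":0,"dy":0,"dz":-2,"spin":0},{"claw":0.66,"dx":0,"dy":0,"dz":-2,"spin":0},{"claw":0.66,"dx":0,"dy":0,"dz":-2,"spin":0},{"claw":0.66,"dx":0,"dy":0,"dz":-2,"spin":0}]'
python3 - <<'E'
from fit import *
v=np.load('lane.npy'); s=r.read_state(); p=toL(v,s['tool_pos'])[0]*1000; print(p,s['wrist_force'])
for n in('side','wrist'):
    d=shot(n)
    print(n,[(np.round(x['centre'],1).tolist(),round(x['score'],2)) for x in r.pinpoint(d,'tin_tipped')[:2]],[(np.round(x['centre'],1).tolist(),round(x['score'],2)) for x in r.pinpoint(d,'tin_a')],[proj(d,W(v,[X,p[1]/1e3,.047]))[0].round(1).tolist() for X in(-.005,0,.005)])
    save(d,'rel_'+n)
E
```

```text
t: 12.83
tool_pos: [0.5733, -0.0023, 0.2262]
tcp_rot: [[-0.985, 0.17, -0.0], [0.17, 0.985, 0.0], [0.0, 0.0, -1.0]]
wrist_force: [0.1, 0.7, 0.2]
opening: 0.655
grip_force: 0.0
[ -3.3952  -3.1173 226.1913] [0.1148 0.7463 0.2348]
side [([258.1, 192.8], 0.6)] [([361.1, 246.7], 0.97), ([264.7, 216.5], 0.93), ([219.9, 267.2], 0.83), ([271.0, 240.3], 0.74)] [[257.5, 194.3], [259.4, 194.1], [261.4, 193.9]]
wrist [([253.7, 257.0], 0.56)] [([100.5, 261.2], 0.89)] [[254.9, 248.1], [254.9, 256.4], [254.9, 264.6]]
```

```bash
python3 -m jog '[{"claw":0.66,"dx":0,"dy":0,"dz":-15,"spin":0},{"claw":0.66,"dx":0,"dy":0,"dz":-40,"spin":0},{"claw":0.7,"dx":0,"dy":0,"dz":-78,"spin":0},{"claw":0.7,"dx":15,"dy":30,"dz":-100,"spin":0},{"claw":0.7,"dx":30,"dy":65,"dz":-114,"spin":0},{"claw":0.7,"dx":47,"dy":100,"dz":-114,"spin":0},{"claw":0.7,"dx":47,"dy":130,"dz":-114,"spin":0},{"claw":0.7,"dx":47,"dy":148,"dz":-114,"spin":0},{"claw":0.7,"dx":47,"dy":148,"dz":-114,"spin":0},{"claw":0.7,"dx":47,"dy":148,"dz":-114,"spin":0}]'
python3 - <<'E'
from fit import *
v=np.load('lane.npy'); s=r.read_state(); p=toL(v,s['tool_pos'])[0]*1000; print(p)
import pickle
d=shot('wrist'); pickle.dump(d,open('w3.pkl','wb'))
for t in['pointer','mark','grip','pusher','tin_tipped','tin_a']:
    print(t,[(np.round(x['centre'],1).tolist(),round(x['score'],2)) for x in r.pinpoint(d,t)[:3]])
S=shot('side'); a=cv2.resize(S['image'][120:290,200:330],(306,400),interpolation=cv2.INTER_CUBIC)
w=cv2.resize(d['image'][120:330],None,fx=1.54,fy=1.54,interpolation=cv2.INTER_CUBIC)[:, :490]
w=cv2.resize(d['image'][130:330,:320],(490,306),interpolation=cv2.INTER_CUBIC)
w=cv2.copyMakeBorder(w,0,400-w.shape[0],0,0,0)
cv2.imwrite('pics/f.png',cv2.cvtColor(np.hstack([a,w]),cv2.COLOR_RGB2BGR))
E
```

```text
t: 13.97
tool_pos: [0.5521, 0.1522, 0.3402]
tcp_rot: [[-0.986, 0.168, -0.0], [0.168, 0.986, -0.0], [0.0, -0.0, -1.0]]
wrist_force: [0.4, 0.1, 0.6]
opening: 0.697
grip_force: 0.0
[-50.3228 145.6846 340.2032]
pointer [([94.1, 238.2], 0.29)]
mark [([286.1, 270.1], 0.85)]
grip []
pusher [([222.1, 222.1], 0.71)]
tin_tipped [([94.0, 238.6], 0.79), ([216.0, 257.8], 0.74)]
tin_a [([11.2, 243.4], 0.58), ([58.6, 304.5], 0.15)]
```

View pics/f.png

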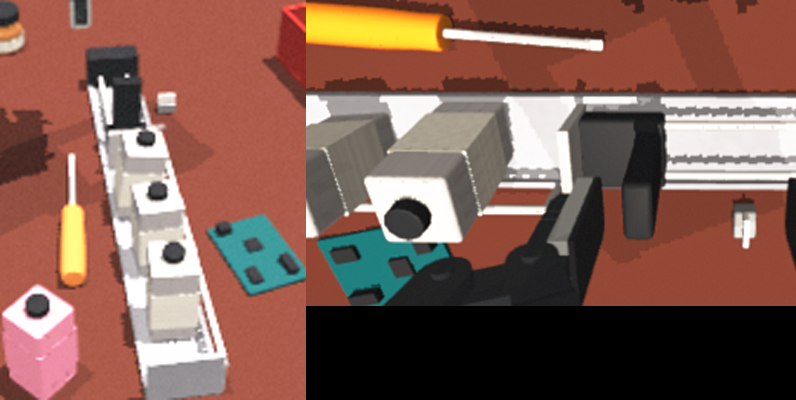

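The tin stands upright in the row (left panel: three caps in line at (146,138), (157,190) and (173,252)). The mark's line is at right-panel px (744,230), but the left finger hides the pointer, so I'll shift the camera to see both.

```bash
python3 -m jog '[{"claw":0.7,"dx":-30,"dy":0,"dz":0,"spin":0},{"claw":0.7,"dx":-65,"dy":0,"dz":0,"spin":0},{"claw":0.7,"dx":-65,"dy":0,"dz":0,"spin":0},{"claw":0.7,"dx":-65,"dy":0,"dz":0,"spin":0},{"claw":0.7,"dx":-65,"dy":0,"dz":0,"spin":0}]'
python3 - <<'E'
from fit import *
import pickle
v=np.load('lane.npy')[:3]; s=r.read_state(); print(1000*toL(v,s['tool_pos'])[0],s['t'])
d=shot('wrist'); save(d,'w4'); pickle.dump(d,open('w4.pkl','wb'))
z={'pointer':22,'mark':19,'grip':80,'tin_tipped':47,'pusher':0}
for t in z:
    print(t,[(np.round(x['centre'],1).tolist(),round(x['score'],2),(1000*toL(v,atz(d,x['centre'],z[t]/1e3))[0][:2]).round(1).tolist()) for x in r.pinpoint(d,t)[:3]])
pm=proj(d,W(v,[.055,.181,.019]))[0]; pp=proj(d,W(v,[.04,.115,.022]))[0]; print('pred',pm,pp)
g=cv2.cvtColor(d['image'],cv2.COLOR_RGB2GRAY); hsv=cv2.cvtColor(d['image'],cv2.COLOR_RGB2HSV)
for nm,c in(('mark',pm),('pointer',pp)):
    x,y=int(c[0]),int(c[1]); print(nm,x-14,y-14); 
    sub=d['image'][y-14:y+18,x-14:x+15].astype(int)
    print('\n'.join(' '.join('%3d'%k for k in row) for row in sub[:,:,1]))
E
```

```text
t: 14.78
tool_pos: [0.616, 0.1403, 0.34]
tcp_rot: [[-0.985, 0.17, -0.001], [0.17, 0.985, -0.0], [0.001, -0.0, -1.0]]
wrist_force: [0.2, 0.0, 0.7]
opening: 0.698
grip_force: 0.0
[ 14.7665 144.6386 339.9875] 14.7833
pointer []
mark [([290.8, 216.5], 0.57, [53.7, 181.2])]
grip [([214.0, 182.1], 0.76, [-0.0, 113.8]), ([45.7, 257.1], 0.67, [65.5, -32.4]), ([114.4, 163.2], 0.27, [-15.2, 39.1])]
tin_tipped [([83.3, 171.3], 0.83, [-0.8, -4.7]), ([510.1, 9.7], 0.57, [-128.8, 342.4])]
pusher [([224.2, 160.8], 0.56, [0.9, 114.5])]
pred [290.5947 217.7036] [223.9921 204.8881]
mark 276 203
 61  59  58  61  61  59  60  60  61  59  62  55  34  40  58  61  60  60  60  60  62  60  62  61  61  60  61  60  59
 61  59  61  60  61  62  62  61  60  61  60  56  33  36  49  51  51  53  60  59  59  59  60  60  61  60  60  59  59
 60  60  60  61  60  62  60  58  50  51  51  48  34  30  33  34  33  39  58  53  58  60  61  60  60  60  59  61  60
 60  59  60  61  58  50  50  47  34  32  36  33  32  31  30  33  34  38  47  42  59  60  61  60  60  60  60  60  61
 59  61  61  60  56  37  33  34  33  32  31  32  31 
[... 6223 characters left out ...]
  61
 60  60  59  61  60  60  60  61  60  60  61  60  59  59  56  57  56  58  61  59  60  61  59  60  61  60  61  59  61
 61  60  59  61  60  61  59  59  59  60  59  60  60  61  59  60  59  59  60  60  60  60  60  61  60  61  60  61  60
 59  59  60  61  60  60  60  60  60  60  61  60  60  61  60  62  59  61  60  60  60  60  60  60  60  60  60  60  61
 60  59  61  60  61  60  59  60  60  61  61  60  62  60  60  59  61  61  60  60  60  60  61  60  60  60  59  62  61
 60  60  59  60  60  60  62  60  59  60  60  60  60  59  60  61  61  60  61  60  60  60  60  60  61  61  60  61  61
 60  60  60  59  60  61  59  61  59  61  59  61  62  60  60  61  61  60  62  60  60  59  60  61  59  61  59  61  61
```

Run:
```python
from fit import *
import pickle
d=pickle.load(open('w4.pkl','rb')); v=np.load('lane.npy')[:3]
L=lambda px,z:1000*toL(v,atz(d,px,z/1e3))[0][:2]
for px,z in(((291,218),14),((291,218),24),((291,226),19),((290.9,234),24),((224.3,212),22),((224.3,208.5),22)): print(px,z,L(px,z).round(1))
# grip top edges, rows through image near y pred
s=r.read_state(); R=np.array(s['tcp_rot']); p=np.array(s['tool_pos'])
xl=np.r_[-np.sin(v[2]),np.cos(v[2]),0]; print('lane y in tool',R.T@xl)
print('rows to grip',1000*R.T@(W(v,[0,.1142,.080+.152])[0]-p))
print(proj(d,W(v,[[.017,.106,.096],[.017,.122,.096],[.017,.122,.024]])))
```

```text
(291, 218) 14 [ 57.4 182.1]
(291, 218) 24 [ 53.2 180.8]
(291, 226) 19 [ 64.1 181.7]
(290.9, 234) 24 [ 70.6 181.3]
(224.3, 212) 22 [ 47.5 115.1]
(224.3, 208.5) 22 [ 43.8 115.2]
lane y in tool [0.0016 1.     0.0002]
rows to grip [ 14.41   -30.7652 108.7373]
[[201.6959 210.6541]
 [223.5539 210.6107]
 [230.395  182.8577]]
```

Pointer is at y≈115.2 and the mark at y≈181.4, so the pull is 66.3 mm (within the 40–75 mm given). Going to the grip.

```bash
python3 -m jog '[{"claw":0.45,"dx":14.4,"dy":-30.2,"dz":0,"spin":0},{"claw":0.45,"dx":14.4,"dy":-30.2,"dz":20,"spin":0},{"claw":0.45,"dx":14.4,"dy":-30.2,"dz":40,"spin":0},{"claw":0.45,"dx":14.4,"dy":-30.2,"dz":40,"spin":0},{"claw":0.45,"dx":14.4,"dy":-30.2,"dz":55,"spin":0},{"claw":0.45,"dx":14.4,"dy":-30.2,"dz":75,"spin":0},{"claw":0.45,"dx":14.4,"dy":-30.2,"dz":95,"spin":0},{"claw":0.45,"dx":14.4,"dy":-30.2,"dz":105,"spin":0},{"claw":0.45,"dx":14.4,"dy":-30.2,"dz":112,"spin":0},{"claw":0.45,"dx":14.4,"dy":-30.2,"dz":112,"spin":0}]'
```

```text
t: 15.92
tool_pos: [0.5968, 0.1133, 0.2274]
tcp_rot: [[-0.985, 0.17, -0.001], [0.17, 0.985, -0.0], [0.001, -0.0, -1.0]]
wrist_force: [-0.1, 0.4, 1.0]
opening: 0.455
grip_force: 0.0
```

```bash
python3 -m jog '[{"claw":0.1,"dx":0,"dy":0,"dz":0,"spin":0},{"claw":0.1,"dx":0,"dy":0,"dz":0,"spin":0},{"claw":0.05,"dx":0,"dy":0,"dz":0,"spin":0},{"claw":0.05,"dx":0,"dy":0,"dz":0,"spin":0},{"claw":0.05,"dx":0,"dy":0,"dz":0,"spin":0},{"claw":0.05,"dx":0,"dy":0,"dz":0,"spin":0},{"claw":0.05,"dx":0,"dy":0,"dz":0,"spin":0},{"claw":0.05,"dx":0,"dy":0,"dz":0,"spin":0}]'
python3 - <<'E'
from fit import *
v=np.load('lane.npy'); s=r.read_state(); print(1000*toL(v,s['tool_pos'])[0],s['wrist_force'])
for n in('top','side'):
    d=shot(n); save(d,'h_'+n)
    for t in('pointer','mark','grip'): print(n,t,[(np.round(x['centre'],1).tolist(),round(x['score'],2)) for x in r.pinpoint(d,t)[:2]])
E
```

```text
t: 16.58
tool_pos: [0.5972, 0.114, 0.2298]
tcp_rot: [[-0.985, 0.17, 0.003], [0.17, 0.985, 0.002], [-0.002, 0.002, -1.0]]
wrist_force: [2.0, 10.7, -1.1]
opening: 0.18
grip_force: 60.0
[  0.6574 115.5539 229.8291] [ 1.9803 10.6734 -1.1147]
top pointer [([325.0, 206.0], 0.17)]
top mark [([121.9, 224.8], 0.52)]
top grip [([221.1, 185.7], 0.58), ([124.2, 224.3], 0.55)]
side pointer [([270.6, 173.5], 0.59)]
side mark [([269.8, 165.2], 0.4)]
side grip [([253.7, 158.3], 0.55), ([255.9, 192.6], 0.24)]
```

```bash
python3 -m jog '[{"claw":0.05,"dx":0,"dy":5,"dz":0,"spin":0},{"claw":0.05,"dx":0,"dy":13,"dz":0,"spin":0},{"claw":0.05,"dx":0,"dy":22,"dz":0,"spin":0},{"claw":0.05,"dx":0,"dy":32,"dz":0,"spin":0},{"claw":0.05,"dx":0,"dy":42,"dz":0,"spin":0},{"claw":0.05,"dx":0,"dy":52,"dz":0,"spin":0},{"claw":0.05,"dx":0,"dy":60,"dz":0,"spin":0},{"claw":0.05,"dx":0,"dy":65,"dz":0,"spin":0},{"claw":0.05,"dx":0,"dy":68,"dz":0,"spin":0},{"claw":0.05,"dx":0,"dy":68,"dz":0,"spin":0},{"claw":0.05,"dx":0,"dy":68,"dz":0,"spin":0},{"claw":0.05,"dx":0,"dy":68,"dz":0,"spin":0}]'
python3 - <<'E'
from fit import *
v=np.load('lane.npy'); s=r.read_state(); print(1000*toL(v,s['tool_pos'])[0],s['wrist_force'],s['grip_force'])
D={n:shot(n) for n in('top','side','wrist')}
for n,d in D.items():
    save(d,'p_'+n)
    for t,z in(('pointer',22),('mark',19),('grip',80),('tin_tipped',47)): print(n,t,[(np.round(x['centre'],1).tolist(),round(x['score'],2),(1000*toL(v,atz(d,x['centre'],z/1e3))[0][:2]).round(1).tolist()) for x in r.pinpoint(d,t)[:2]])
for n in ('top','side','wrist'):
    print(n,'pred mark',proj(D[n],W(v,[[.055,.1814,.024],[.047,.1814,.022],[.047,.1834,.022]])).round(1).tolist())
E
```

```text
t: 17.98
tool_pos: [0.6088, 0.1796, 0.2298]
tcp_rot: [[-0.985, 0.17, 0.001], [0.17, 0.985, -0.002], [-0.002, -0.002, -1.0]]
wrist_force: [-1.4, -10.9, 6.2]
opening: 0.182
grip_force: 61.3
[  1.0616 182.1885 229.7771] [ -1.4298 -10.8949   6.181 ] 61.28826141357422
top pointer []
top mark []
top grip [([399.1, 199.1], 0.65, [48.3, -354.5]), ([198.9, 180.3], 0.43, [8.0, 180.1])]
top tin_tipped [([266.3, 198.6], 0.73, [-5.4, -5.9]), ([263.3, 197.9], 0.67, [-4.9, 2.5])]
side pointer [([267.2, 159.7], 0.67, [54.2, 185.5])]
side mark [([263.4, 216.5], 0.54, [1.7, -57.4]), ([269.6, 167.7], 0.49, [54.7, 147.2])]
side grip [([251.2, 148.7], 0.98, [2.0, 162.8]), ([327.4, 341.0], 0.58, [42.5, -417.8])]
side tin_tipped [([254.8, 192.3], 0.57, [-10.7, 5.7])]
wrist pointer []
wrist mark []
wrist grip [([252.4, 283.8], 0.87, [1.7, 180.6])]
wrist tin_tipped []
top pred mark [[204.5, 167.8], [204.0, 170.7], [203.3, 170.6]]
side pred mark [[267.7, 159.9], [265.1, 160.6], [265.0, 160.3]]
wrist pred mark [[254.3, 302.5], [254.3, 290.6], [257.3, 290.6]]
```

Run:
```python
from fit import *
v=np.load('lane.npy'); I=lambda n:cv2.imread('pics/'+n+'.png',0).astype(float)
for a,b in(('h_side','p_side'),('side0','p_side')):
    D=abs(I(a)-I(b))
    print(a,b,'tin',(D[178:215,240:275]>40).sum(),'a,b',(D[205:275,250:290]>40).sum())
print(r.read_state()['t'])
d=shot('side')
# tin verticality: cap centre and body
P=proj(d,W(v,[[0,-.003,.101],[0,-.003,.047]])); print(P)
g=d['image'][:,:,1]; x,y=P[0].astype(int); m=(g[y-14:y+10,x-14:x+14]<70); ys,xs=np.nonzero(m & (d['image'][y-14:y+10,x-14:x+14,0]<70)); print('cap px',xs.mean()+x-14,ys.mean()+y-14,len(xs))
```

```text
h_side p_side tin 141 a,b 0
side0 p_side tin 467 a,b 22
18.7333
[[259.6994 177.1582]
 [259.4308 194.0552]]
cap px 261.1875 179.9375 16
```

```bash
python3 -c "
from plant import r
print(r.hand_in())"
```

```text
the job is handed in; nothing more can be done
None
```

The fallen tin is upright and released in its place in the row. The pusher is pulled back about 66 mm and still held, with its pointer within about 1 mm of the mark's white line by my measurements. The two standing tins showed no visible shift in the side camera, and I handed the job in at about 18.7 s of the 56 s limit.

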